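# Tilt the chrome bin out to its half-open mark

## Task

The chrome tilt-out bin is standing only slightly ajar. Tilt its front, which carries a lever with a black ball, out towards you to 40 degrees from upright, where the yellow pointers meet the red beads on the quadrants, then let go so that it stays there. Leave the green bin beside it as it is.

Things in the scene. Friction and masses are not known exactly. Their poses are not given: they have to be found in the camera images.
- chrome_bin: Fixed bare-metal bin, 160 deep (x), 150 wide (y), 180 mm high. Origin: centre of its underside; x points front to back, y to its left, z up. Flap on its -x side, hinged along y at (-80, 0, 20) mm; at flap angle A the lever's ball is at (-80 - 210 sin A, 0, 20 + 210 cos A) mm in this frame. Quadrants 92 mm left and right of the middle, 188 mm high, bear a red bead at 40 degrees.
- chrome_flap (a joint): Angle of the chrome bin's flap with its lever (rad): 0 = upright, shut; grows as it tilts out to the bin's -x, ball coming forward and down; stop at 1.15. 40 degrees is 0.70. Starts at 0.08 to 0.26. The hinge is stiff and stays wherever it is left; about 3 to 5 N at the ball moves it. Yellow pointers on the flap's edges show it.
- chrome_knob (a point): Centre of the black ball, 30 mm in diameter, on top of the chrome bin's lever, a 10 mm bar in the plane of the flap; it moves with the flap. It can be pinched from above across the bin's y, with the bar passing down between the fingers: the flap's top edge and the bin's roof lie over 30 mm below its centre at the start.
- green_knob (a point): Centre of the same black ball on the lever of the green-painted bin, which has the same shape and size and is to be left as it is. The two bins may stand either way round, 280 mm or more apart between centres.

How it is judged (in metres and radians):
At the end, for the whole second after the job is handed in: The chrome bin's flap rests at 40 degrees (0.70 rad), within 10 degrees either way (0.52 to 0.88 rad), and the green bin's lever ball is within 20 mm of where it started (value of joint chrome_flap between 0.52 and 0.88 rad and velocity of joint chrome_flap between -0.05 and 0.05 rad/s and distance of green_knob from where it was at the start of the episode below 0.02 m); the robot touches nothing.
It fails at once if the green bin's lever is moved by more than 20 mm (distance of green_knob from where it was at the start of the episode above 0.02 m).
It also fails if it takes over 34 s, if anything falls off the work surface, if the arm or the gripper's body presses on something with over 40 N, if the wrist force passes 120 N, or if a joint passes its speed limit or range.

## Robot

A 6-joint arm with a two-finger parallel gripper is mounted at the origin on the work surface. World frame = base frame: x ahead of the robot, y to its left, z up, the work surface at z = 0. Lengths are in mm, angles in rad, forces in N, time in s.
With the tool pointing down it reaches from about 300 to 1000 mm from the base axis. Payload 5.1 kg.
Tool frame: the origin (TCP) lies at the very end of the fingers, on their centre line; the grasp point (between the pads) lies 19 mm behind it (ctrl.hold_point_z is the distance from the TCP to the grasp point, in mm); z points along the fingers, y is the line along which they close (so a half turn about z gives the same grasp; the last joint's range is limited). The gripper opens to 95 mm and grips with 3 to 60 N. Pads are 20 mm wide; open, the fingers measure 119 mm over their backs; the gripper's body (75 mm by 180 mm) begins 59 mm behind the grasp point.
Start: joints at [-0.083, 0.124, 1.65, -0, 1.367, -0.083], TCP at [649.988, -0.028, 214.656] pointing down, gripper open.
Joint ranges: [-2.61, 2.61], [-1.02, 2.33], [0.03, 2.71], [-1.35, 4.49], [0.32, 2.68], [-2.91, 2.91]. Speed limits (rad/s): [2.57, 2.57, 3.14, 3.14, 3.14, 3.14].

## Interface

Orientations are given as a unit quaternion [w, x, y, z].
In Python, from rig import ctrl, imaging, order gives the robot as it stands.
- The arm moves only by the shell command python3 -m inch 'ROWS' [OPENING]. ROWS is JSON, a list that holds one entry, the list of rows, each a list of 6 numbers: the shift along the tool's x, y, z in mm, then the turn, a rotation vector about the tool's x, y, z in degrees. A call has 1 to 8 rows; each row shifts and turns the commanded pose from where the row before left it, along the tool's axes as they then stand; what a row does not reach is not made up. A row lasts 1/12 s, in which the tool goes at most 41.7 mm and 7.16 degrees, less where a joint would pass 70% of its speed; a pose out of reach is approached as far as the arm can. A call with a gripper value outside its range is refused whole. OPENING is the closure, from 0 (fully open) to 1 (shut), set as the call begins (- or left out, the last holds). The fingers move at their own pace and stop on an object; the grip force is fixed at half the most. Time passes only in rows, so rows that do not move let the fingers close. It gives the time, the measured TCP pose, the force, the opening and the grip force at its end, in the units of the state.
- ctrl.state(): the state, without advancing time (a new reading comes with each control period).
- imaging.capture(name): name is "scene" or "side" or "wrist"; returns a dict with "color" (480x640x3 uint8, blue, green, red), "camera_matrix" (3x3 intrinsics, pixels), "R" (3x3) and "t" (3): a world point X has camera coordinates R X + t. Camera axes: x right, y down, z forward; pixel columns grow to the right and rows downward; lengths in mm; the calibration is good to about 2 mm. The wrist camera is an equidistant fisheye: a pixel r from the principal point sees the ray r / f radians off the axis. A picture is of the moment at which its call begins. There is no depth.
- order.close_job(): hands the job in; it is judged then, once.
The state is a dict: "time_s": time; "joint_positions": joint angles; "joint_vel": joint speeds; "tau": joint torques, N m; "ee_pos": TCP position; "orientation": TCP orientation; "force": force on the tool from outside, world axes, zero at the start; "moment": the same for the moment, N m; "width": opening from 0.0 (shut) to 1.0 (fully open); "finger_force": force on a finger pad.
Only numpy, scipy, OpenCV 4.12 (cv2) and the standard library are available. Lean on these libraries where they do the work, as an engineer would, in place of code of your own. Each camera call takes 0.05 s, during which the arm holds its last target. There are 200 camera calls.

## Working session

There is one attempt and no reset: what is moved stays moved. The work goes in short steps, Python scripts to look and compute and a shell command to move; the robot and the scene stay as the last step left them, time stands still between calls to the robot, and variables do not carry over. Pictures are saved under pics/ and viewed, at most 10 in all, crops included, and the job is handed in when it is done.

```bash
mkdir -p pics; ls; python3 - <<'E'
from rig import ctrl, imaging
import cv2,pickle
d={}
for n in("scene","side"):
    c=imaging.capture(n);d[n]=c;cv2.imwrite(f"pics/{n}0.png",c["color"])
    print(n,c["camera_matrix"].tolist(),c["R"].tolist(),c["t"].tolist() if hasattr(c["t"],"tolist") else c["t"])
pickle.dump(d,open("cap0.pkl","wb"))
s=ctrl.state();print(s["time_s"],s["ee_pos"],s["orientation"])
E
```

```text
pics
scene [[611.3743731985787, 0.0, 324.0401588641431], [0.0, 611.3743731985787, 242.72542744385674], [0.0, 0.0, 1.0]] [[0.8481744779925544, -0.529622503911374, -0.010002911211462875], [-0.5045883057895139, -0.8020477275835868, -0.31954668569470757], [0.16121630358783767, 0.27607869535451435, -0.9475177346249638]] [-545.213267671065, 383.6562029004373, 1125.117027770656]
side [[588.4152911974828, 0.0, 315.6848043727354], [0.0, 588.4152911974828, 225.85674290192708], [0.0, 0.0, 1.0]] [[-0.7333581309104191, -0.6798406636005703, 0.0015886921389521547], [-0.639647837875446, 0.6892059250634603, -0.3403613320556359], [0.23029653781341, -0.2506229538022322, -0.9402933795888391]] [499.17079518626446, 491.691480362992, 995.9402528097345]
0.1 [ 6.49419303e+02 -5.68821684e-03  2.13484764e+02] [-7.20793363e-04  7.07112957e-01  7.07099958e-01 -6.29410647e-04]
```

View pics/scene0.png

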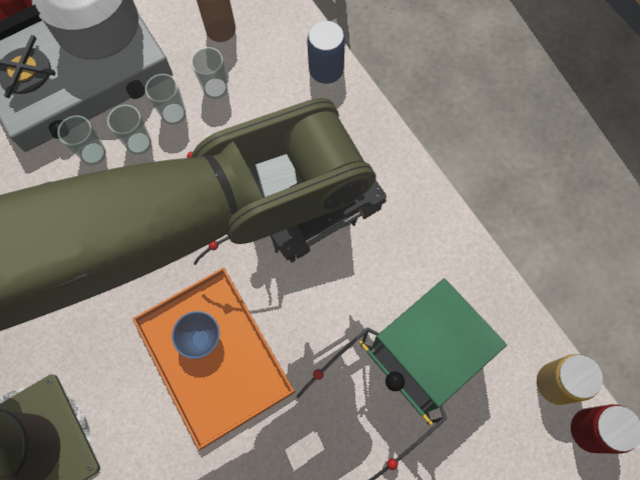

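View pics/side0.png

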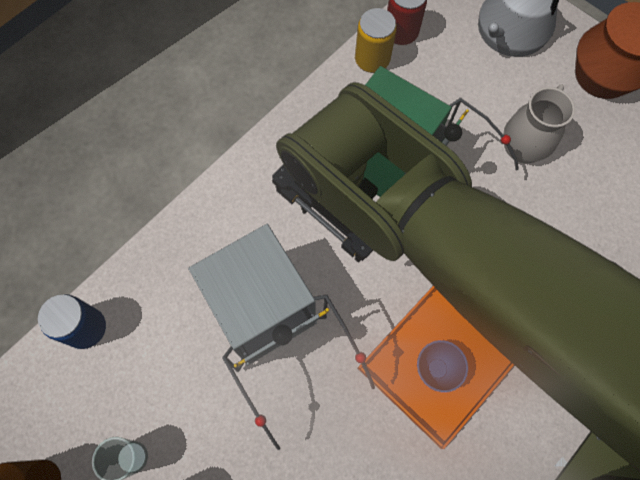

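The scene view has the arm hiding the chrome bin. The side view shows its roof corners near (190,268), (268,225), (317,302) and (236,352), the ball at (283,334) and the beads at (361,358) and (260,421). The green bin is well off towards -y.

```bash
cat > fit.py <<'E'
import numpy as np,pickle,cv2
from scipy.optimize import least_squares
c=pickle.load(open("cap0.pkl","rb"))["side"]
K,R,t=map(np.array,(c["camera_matrix"],c["R"],c["t"]))
def proj(X):
    p=(K@(R@np.array(X).T+t.reshape(3,1))); return (p[:2]/p[2]).T
def model(q):
    x,y,w,A,r=q
    a=0.698
    L=[[80,75,180],[80,-75,180],[-80,-75,180],[-80,75,180],[-80-210*np.sin(A),0,20+210*np.cos(A)]]
    L+=[[-80-r*np.sin(a),s*92,20+r*np.cos(a)] for s in(-1,1)]
    L=np.array(L);C,S=np.cos(w),np.sin(w)
    return L@np.array([[C,-S,0],[S,C,0],[0,0,1]]).T+[x,y,0]
if __name__=="__main__":
    uv=np.array([[190,268],[268,225],[317,302],[236,352],[283,334],[361,358],[260,421]])
    best=min((least_squares(lambda q:(proj(model(q))-uv).ravel(),[600,200,w,.17,168],loss="soft_l1") for w in np.arange(-3,3.1,1)),key=lambda s:s.cost)
    q=best.x;print(q,np.rad2deg(q[2]));print((proj(model(q))-uv).round(1).tolist());print(model(q)[4])
    im=c["color"][200:450,170:390];im=cv2.resize(im,None,fx=2.4,fy=2.4,interpolation=cv2.INTER_CUBIC)
    for p in proj(model(q)): cv2.circle(im,tuple(((p-[170,200])*2.4).astype(int)),3,(255,0,255),1)
    cv2.imwrite("pics/crop.png",im)
E
python3 fit.py
```

```text
[ 682.86468011  147.78292271    6.00497452 -653.34847602  163.6297608 ] 344.0596958539067
[[-1.9, -0.5], [0.3, -2.4], [1.1, 1.3], [-0.8, 0.8], [-0.4, 0.2], [0.2, -0.1], [1.0, -0.4]]
[585.22026538 175.67194134 228.89144142]
```

View pics/crop.png

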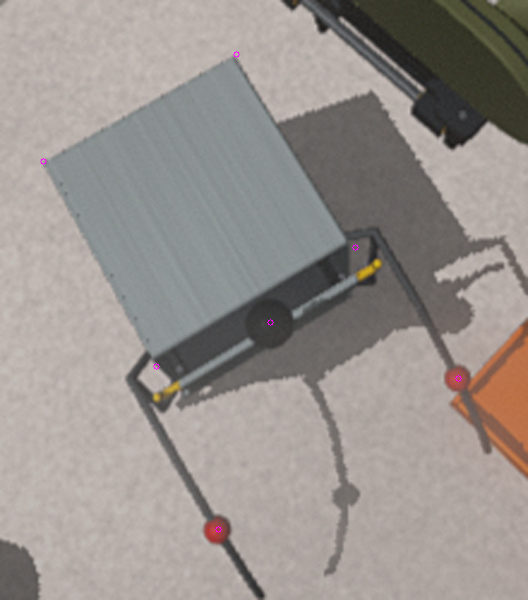

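The overlay fits, except that the front roof edge sits a little behind x=-80. I'll refit with that edge free.

```bash
cat > fit2.py <<'E'
from fit import *
uv=np.array([[188.5,267],[267.5,223.5],[315,300.5],[233.5,348.5],[282.5,334.5],[361,357.5],[260.5,420.5]])
def m2(q):
    P=model(q[:5]);f=q[5];C,S=np.cos(q[2]),np.sin(q[2])
    P[2:4,:2]+=[f*C,f*S];return P
s=least_squares(lambda q:(proj(m2(q))-uv).ravel(),[683,148,-.28,.1,165,5],loss="soft_l1",x_scale=[10,10,.1,.1,10,5])
q=s.x;print(q.round(3),np.rad2deg(q[2]));print((proj(m2(q))-uv).round(1).tolist())
k=m2(q)[4];print("ball",k)
from rig import ctrl
st=ctrl.state();print(st["ee_pos"],"delta",k-st["ee_pos"],"along bin -x dir,y:",np.rad2deg(q[2]))
C,S=np.cos(q[2]),np.sin(q[2])
d=k-st["ee_pos"];print("after turn tool x",-(d[0]*C+d[1]*S),"tool y",-d[0]*S+d[1]*C,"tool z to grasp",-(d[2]-19))
E
python3 fit2.py
```

```text
[ 6.83016e+02  1.48030e+02 -2.79000e-01  1.05000e-01  1.62836e+02
  6.75400e+00] -15.968141520469755
[[-0.5, 0.5], [0.7, -0.8], [0.7, -0.7], [-0.6, 0.5], [-0.0, 0.0], [-0.2, 0.3], [0.1, -0.1]]
ball [585.04188563 176.06477342 228.8542837 ]
[ 6.49419303e+02 -5.68821684e-03  2.13484764e+02] delta [-64.37741713 176.07046163  15.36951941] along bin -x dir,y: -15.968141520469755
after turn tool x 110.33088246377423 tool y 151.5663408216421 tool z to grasp 3.630480593652379
```

```bash
python3 -m inch '[[[0,0,-10,0,0,-7],[0,0,-10,0,0,-7],[0,0,-10,0,0,-7],[0,0,-10,0,0,-7],[0,0,-10,0,0,-7],[0,0,-10,0,0,-7],[0,0,-10,0,0,-7],[0,0,-10,0,0,-7]]]' 0
python3 -m inch '[[[0,0,0,0,0,-6],[0,0,0,0,0,-6],[0,0,0,0,0,-6],[22,30,0,0,0,0],[22,30,0,0,0,0],[22,30,0,0,0,0],[22,30,0,0,0,0],[22,31,0,0,0,0]]]' 0
python3 -m inch '[[[0,0,0,0,0,0],[0,0,0,0,0,0]]]' 0
python3 - <<'E'
from fit import *
from rig import ctrl,imaging
from scipy.spatial.transform import Rotation as Ro
s=ctrl.state();w,x,y,z=s["orientation"];M=Ro.from_quat([x,y,z,w]).as_matrix()
k=np.array([585.0,176.1,228.9])
print(s["time_s"],M.round(3).tolist(),"ball in tool",M.T@(k-s["ee_pos"]))
c=imaging.capture("wrist");cv2.imwrite("pics/w1.png",c["color"])
p=c["R"]@k+np.ravel(c["t"]);th=np.arctan2(np.hypot(p[0],p[1]),p[2]);n=p[:2]/np.hypot(p[0],p[1])
Kw=c["camera_matrix"];print("expected ball px",Kw[0][2]+Kw[0][0]*th*n[0],Kw[1][2]+Kw[1][1]*th*n[1])
E
```

```text
time_s: 0.77
ee_pos: [649.7, -0.0, 294.4]
orientation: [-0.001, 0.289, 0.957, -0.0]
force: [-0.4, -0.4, -0.1]
width: 1.002
finger_force: 0.0
time_s: 1.43
ee_pos: [584.8, 176.6, 294.1]
orientation: [-0.0, 0.14, 0.99, -0.0]
force: [0.9, 0.7, -0.3]
width: 1.003
finger_force: 0.0
time_s: 1.6
ee_pos: [585.0, 177.1, 294.2]
orientation: [-0.0, 0.137, 0.991, -0.0]
force: [0.7, -0.8, -0.3]
width: 1.0
finger_force: 0.0
1.6 [[-0.962, 0.272, -0.001], [0.272, 0.962, -0.0], [0.0, -0.001, -1.0]] ball in tool [-0.28933422 -0.88247856 65.3286015 ]
expected ball px 322.8976646707928 252.89343086608005
```

View pics/w1.png

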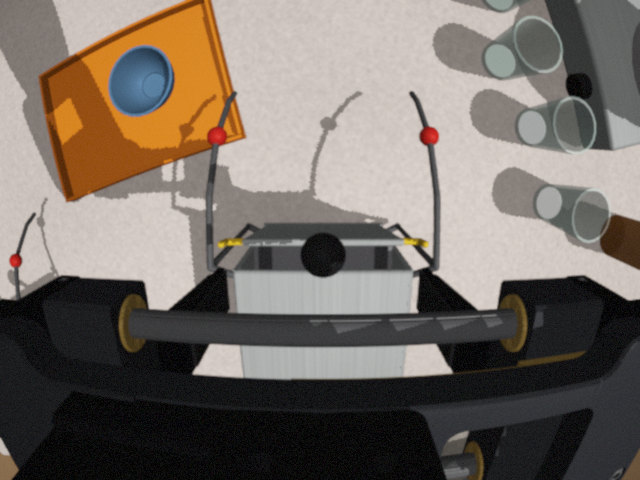

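The wrist view shows the ball at (323,255) against a predicted (323,253), so the fit is confirmed. I'll descend 82 mm and grip.

```bash
python3 -m inch '[[[0,-1,16,0,0,0],[0,0,18,0,0,0],[0,0,18,0,0,0],[0,0,15,0,0,0],[0,0,10,0,0,0],[0,0,5,0,0,0],[0,0,0,0,0,0],[0,0,0,0,0,0]]]' 0
python3 -m inch '[[[0,0,0,0,0,0],[0,0,0,0,0,0],[0,0,0,0,0,0],[0,0,0,0,0,0],[0,0,0,0,0,0],[0,0,0,0,0,0],[0,0,0,0,0,0],[0,0,0,0,0,0]]]' 1
```

```text
time_s: 2.32
ee_pos: [586.0, 174.2, 213.1]
orientation: [0.0, 0.139, 0.99, 0.0]
force: [-0.6, 0.1, 0.3]
width: 0.994
finger_force: 0.0
time_s: 2.98
ee_pos: [585.6, 174.5, 212.6]
orientation: [-0.0, 0.139, 0.99, -0.0]
force: [-0.3, 0.8, -0.2]
width: 0.495
finger_force: 0.0
```

```bash
python3 -m inch '[[[0,0,0,0,0,0],[0,0,0,0,0,0],[0,0,0,0,0,0],[0,0,0,0,0,0],[0,0,0,0,0,0],[0,0,0,0,0,0],[0,0,0,0,0,0],[0,0,0,0,0,0]]]' 1
```

```text
time_s: 3.65
ee_pos: [586.2, 176.8, 212.6]
orientation: [0.001, 0.139, 0.99, 0.003]
force: [3.6, 7.0, -2.3]
width: 0.3
finger_force: 30.0
```

Gripped at about 28.5 mm, which matches the ball. Now the arc.

```bash
python3 -m inch '[[[7.8,0,1,0,0,0],[7.8,0,1.2,0,0,0],[7.7,0,1.6,0,0,0],[7.7,0,1.8,0,0,0],[7.6,0,2.2,0,0,0],[7.5,0,2.4,0,0,0],[7.4,0,2.7,0,0,0],[7.3,0,3,0,0,0]]]' 1
python3 -m inch '[[[7.2,0,3.2,0,0,0],[7,0,3.5,0,0,0],[6.9,0,3.8,0,0,0],[6.8,0,4,0,0,0],[6.6,0,4.3,0,0,0],[6.5,0,4.5,0,0,0],[6.3,0,4.7,0,0,0],[6.1,0,5,0,0,0]]]' 1
python3 -m inch '[[[0,0,0,0,0,0],[0,0,0,0,0,0],[0,0,0,0,0,0],[0,0,0,0,0,0]]]' 1
python3 - <<'E'
from rig import imaging
import cv2
cv2.imwrite("pics/s2.png",imaging.capture("side")["color"])
E
```

```text
time_s: 4.32
ee_pos: [528.7, 193.0, 197.7]
orientation: [0.003, 0.139, 0.99, 0.002]
force: [5.0, 5.7, -0.9]
width: 0.302
finger_force: 30.0
time_s: 4.98
ee_pos: [476.8, 207.7, 165.6]
orientation: [0.002, 0.139, 0.99, 0.002]
force: [0.4, 5.6, 4.4]
width: 0.301
finger_force: 30.0
time_s: 5.32
ee_pos: [475.2, 208.1, 164.3]
orientation: [-0.001, 0.139, 0.99, 0.002]
force: [-2.7, 8.0, 2.0]
width: 0.306
finger_force: 30.0
```

View pics/s2.png

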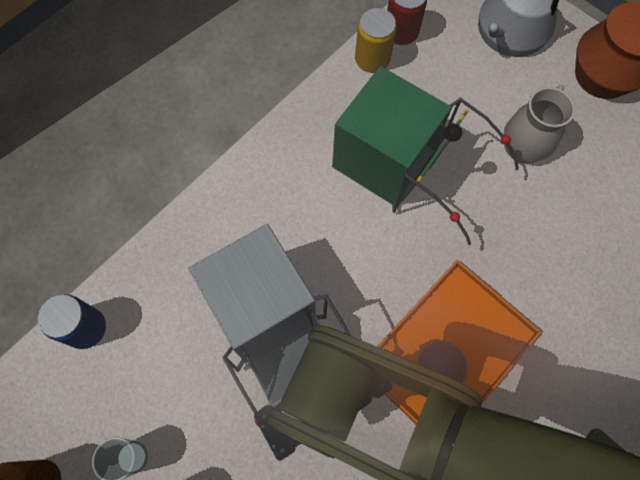

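The flap has come out with the gripper, though the arm hides the ball, and the green bin is undisturbed. I'll release, rise and look.

```bash
python3 -m inch '[[[0,0,0,0,0,0],[0,0,0,0,0,0],[0,0,0,0,0,0],[0,0,0,0,0,0],[0,0,0,0,0,0],[0,0,0,0,0,0],[0,0,0,0,0,0],[0,0,0,0,0,0]]]' 0
python3 -m inch '[[[0,0,0,0,0,0],[0,0,0,0,0,0],[0,0,0,0,0,0],[0,0,-6,0,0,0],[0,0,-10,0,0,0],[0,0,-15,0,0,0],[0,0,-20,0,0,0],[0,0,-20,0,0,0]]]' 0
python3 -m inch '[[[0,0,-15,0,0,0],[0,0,-10,0,0,0],[0,0,0,0,0,0],[0,0,0,0,0,0]]]' 0
python3 - <<'E'
from rig import imaging
import cv2
cv2.imwrite("pics/w3.png",imaging.capture("wrist")["color"])
E
```

```text
time_s: 6.03
ee_pos: [475.8, 205.9, 163.7]
orientation: [-0.0, 0.139, 0.99, -0.0]
force: [0.2, -0.6, 0.3]
width: 0.806
finger_force: 0.0
time_s: 6.7
ee_pos: [475.7, 205.9, 236.3]
orientation: [0.0, 0.139, 0.99, 0.0]
force: [0.8, -0.3, 0.8]
width: 1.001
finger_force: 0.0
time_s: 7.03
ee_pos: [476.1, 206.1, 260.5]
orientation: [0.001, 0.139, 0.99, 0.0]
force: [-0.3, -0.3, 0.2]
width: 1.001
finger_force: 0.0
```

View pics/w3.png

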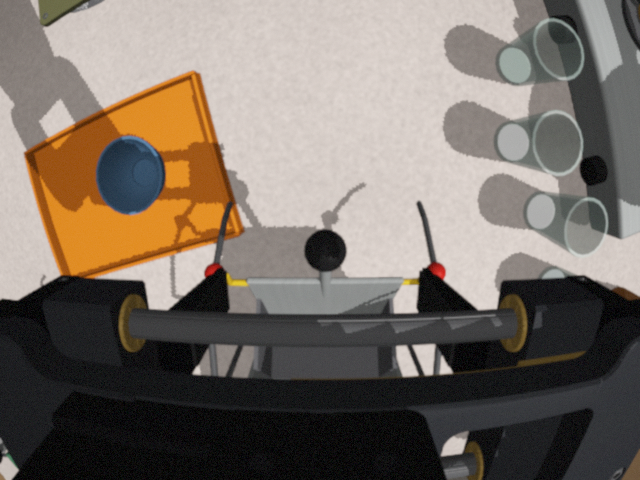

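The yellow pointers, at (237,282) and (410,282), lie beside the red beads at (214,271) and (437,271). The ball is where it was released, at (325,250), which gives an angle of about 0.70 rad. The gripper is clear.

```bash
python3 -c "
from rig import order
print(order.close_job())"
```

```text
the job is handed in; nothing more can be done
None
```

The chrome bin's flap was left at about 40° (0.70 rad, estimated from where the ball was released), with the gripper clear and the green bin untouched. I handed the job in at about 7 s; it returned no verdict.

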